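# Slide the microscope stage top home onto its kinematic seats

## Robot

A 7-joint arm with a two-finger parallel gripper is mounted at the origin on the work surface. World frame = base frame: x ahead of the robot, y to its left, z up, the work surface at z = 0. Lengths are in mm, angles in rad, forces in N, time in s.
With the tool pointing down it reaches from about 425 to 825 mm from the base axis. Payload 3.6 kg.
Tool frame: the origin (TCP) lies midway between the tips of the shut fingers; the grasp point (between the pads) lies 19 mm behind it (arm.grip_depth is the distance from the TCP to the grasp point, in mm); z points along the fingers, y is the line along which they close (so a half turn about z gives the same grasp; the last joint's range is limited). The gripper opens to 93 mm and grips with 3 to 60 N. Pads are 15 mm wide; open, the fingers measure 128 mm over their backs; the gripper's body (75 mm by 188 mm) begins 65 mm behind the grasp point.
Start: joints at [1.115, 0.615, -0.013, 1.423, 0.008, 1.103, -0.04], TCP at [270.264, -591.117, 218.64] pointing down, gripper open.
Joint ranges: [-3.12, 3.12], [-0.3, 2.06], [-1.34, 1.32], [0.26, 2.42], [-1.36, 4.5], [0.01, 1.98], [-2.84, 2.84]. Speed limits (rad/s): [2.79, 2.79, 3.14, 3.14, 3.14, 3.14, 3.14].

## Interface

Orientations are given as a unit quaternion [w, x, y, z].
In Python, from plant import arm, imaging gives the robot as it stands.
- The arm moves only by the tool step_arm, never from a script. Its argument "steps" is text: rows parted by semicolons, each of 7 numbers parted by spaces: the shift along the world's x, y, z in m, then the turn, a rotation vector about the world's x, y, z in rad, then the gripper command: -1 is fully open, 1 is shut, values between are in proportion. In form: tx ty tz wx wy wz jaw; .... A call has exactly 10 rows; each row is the pose to reach, as a shift and turn from the pose commanded when the call began; what a row does not reach only later rows make up. A row lasts 1/8 s, in which the tool goes at most 62.5 mm and 10.7 degrees, less where a joint would pass 70% of its speed; a pose out of reach is approached as far as the arm can. A call with a gripper value outside its range is refused whole. The fingers move at their own pace and stop on an object; the grip force is fixed at half the most. Time passes only in rows, so rows that repeat a pose let the fingers close, or fill a call up. It gives the time, the measured TCP pose, the force, the opening and the grip force at its end, in the units of the state.
- arm.read_state(): the state, without advancing time (a new reading comes with each control period).
- imaging.capture(name): name is "scene" or "side" or "wrist"; returns the picture (480x640x3 uint8, red, green, blue); there is no depth.
- imaging.get_calibration(name): a dict with "intrinsics" (3x3 intrinsics, pixels), "T" (4x4, takes a point from camera to world coordinates). Camera axes: x right, y up, looking along -z (the intrinsics and any distortion apply to the point x, -y, -z); pixel columns grow to the right and rows downward; lengths in mm; the calibration is good to about 2 mm. A picture is of the moment at which its call begins: read the wrist's pose just before it. get_calibration takes no time and is no camera call; for the wrist camera it gives the pose at the moment of the call.
- arm.job_done(): hands the job in; it is judged then, once.
The state is a dict: "time": time; "joints": joint angles; "joint_vel": joint speeds; "tau": joint torques, N m; "position": TCP position; "eef_rot": TCP orientation; "force": force on the tool from outside, world axes, zero at the start; "ft_torque": the same for the moment, N m; "grip_width": finger opening in mm; "grasp_force": force on a finger pad.
Only numpy, scipy, OpenCV 4.12 (cv2) and the standard library are available. Lean on these libraries where they do the work, as an engineer would, in place of code of your own. Each camera call takes 0.05 s, during which the arm holds its last target. There are 200 camera calls.

## Task

The blue microscope stage top has been shoved back out of its seats on the grey kinematic base. Slide it forward and square again, never lifting it off the base, until its three ball feet drop into the cone, the groove and the flat pocket and it lies fully home and level. Leave the amber specimen dish standing near the middle of the stage top, leave the other things on the bench alone, and let go.

Things in the scene. Friction and masses are not known exactly. Their poses are not given: they have to be found in the camera images.
- base: Grey slab fixed to the bench, deck 40 mm above it. Origin: at bench height, below the stage top's centre when home. x: forward, the way the stage top must slide (roughly away from the robot); z up. Reaches x -125 to +85, y -85 to +85 mm. Yellow corner marks on the deck lie just outside the home place of the stage top's front corners (x 70, y +-70). Three seats are sunk in it.
- stage: Blue plate 140 x 140 x 10 mm, 0.7 kg, on three polished 18 mm ball feet; 1 to 3 N slides it. Push its edges. Origin: centre of its underside; x forward (yellow stripe at the front), z up. Starts 38 to 58 mm behind home, 12 mm aside, turned 0.2 rad at most, riding on the deck, underside 58 mm over the bench; home it is 52 mm, origin and axes over and parallel to base's.
- foot_cone (a point): Centre of the ball foot that belongs in the cone; on the stage top at (45, 30, -9) mm from its origin. A brass disc on the upper face marks each foot.
- foot_groove (a point): Centre of the ball foot that belongs in the groove; at (-45, 30, -9) mm on the stage top.
- foot_flat (a point): Centre of the ball foot that belongs in the flat pocket; at (0, -45, -9) mm on the stage top.
- seat_cone (a point): Home place of foot_cone's centre, 3 mm above the deck, at (45, 30) mm on the base. The seat is a brass cone sunk in the deck, mouth radius 8.7 mm, walls at 60 degrees: a ball whose centre comes over the mouth drops 6 mm and centres itself.
- seat_groove (a point): Home place of foot_groove's centre, 3 mm above the deck, at (-45, 30) mm on the base. The seat is a copper-coloured V groove along the base's x, 44 mm long, mouth 17.3 mm wide, walls at 60 degrees; a ball over it drops in.
- seat_flat (a point): Home place of foot_flat's centre, 3 mm above the deck, at (0, -45) mm on the base. The seat is a flat-bottomed steel pocket 48 mm (x) by 44 mm (y), 6 mm deep.
- dish: Amber lidded specimen dish, 56 mm across, 16 mm high, 60 g, standing loose on the stage top near its middle. Origin: centre of its underside, z up.
- spraycan: Red and white spray can, 66 mm across, 190 mm high, standing loose; origin centre of its underside. Bystander.
- multimeter: Red multimeter lying loose, 170 x 80 x 30 mm; origin centre of its underside. Bystander.
- pliers: Black-handled pliers lying loose to the left (+y side) of the base, about 160 x 55 x 13 mm; origin at bench height near the pivot. Bystander.
- marker: Orange marker pen lying loose to the right (-y side) of the base, 125 mm long, 14 mm thick; origin centre of its underside. Bystander.
- parts_tray: White open tray of small screws, 130 x 180 x 40 mm; origin centre of its underside. Bystander.
- jar: Small glass jar with a blue cap, 60 mm across, 75 mm high; origin centre of its underside. Bystander.
- screwdriver: Yellow-handled screwdriver lying loose, about 200 mm long, near the robot on its left. Bystander.
Not all that is in view belongs to the job. What is shaped like the stage but red is not meant.

How it is judged (in metres and radians):
At the end, for the whole second after the job is handed in: The stage top lies at rest with its cone foot within 3 mm, and its groove and flat feet within 4 mm, of their fully seated places, level to 0.025 rad, and the dish stands flat on it within 35 mm of its middle (distance between foot_cone and seat_cone below 0.003 m and distance between foot_groove and seat_groove below 0.004 m and distance between foot_flat and seat_flat below 0.004 m and angle between stage's own z axis and vertical below 0.025 rad and linear speed of stage below 0.01 m/s and horizontal distance between dish and stage below 0.035 m and angle between dish's own z axis and vertical below 0.1 rad and z of dish in the frame of stage below 0.014 m); the robot touches nothing.
It fails at once if the stage top is lifted off the base (more than 15 mm above its riding height) or tipped by more than 0.2 rad (z of stage in the frame of base above 0.073 m or angle between stage's own z axis and vertical above 0.2 rad).
It fails at once if the stage top is pushed off the base (z of stage in the frame of base below 0.04 m).
It fails at once if the dish is tipped or slides 50 mm or more from the middle of the stage top (angle between dish's own z axis and vertical above 0.3 rad or horizontal distance between dish and stage above 0.05 m).
It fails at once if a bystander is moved by more than 30 mm (distance of any of spraycan, multimeter, pliers, marker, parts_tray, jar, screwdriver from where it was at the start of the episode above 0.03 m).
It also fails if it takes over 64 s, if anything falls off the work surface, if the arm or the gripper's body presses on something with over 40 N, if the wrist force passes 120 N, or if a joint passes its speed limit or range.

## Working session

There is one attempt and no reset: what is moved stays moved. The work goes in short steps, Python scripts to look and compute and a tool call to move; the robot and the scene stay as the last step left them, time stands still between calls to the robot, and variables do not carry over. Pictures are saved under pics/ and viewed, at most 10 in all, crops included, and the job is handed in when it is done.

Besides the shell and the picture viewer there is one more tool, called after "Request:" as name(argument=value, ...) on one line, values as JSON. step_arm: Moves the arm, as the interface text tells. Its arguments: {"type":"object","properties":{"steps":{"type":"string"}},"required":["steps"]}

```bash
mkdir -p pics
cat > h.py <<'E'
import numpy as np, cv2
from plant import arm, imaging
def snap(n,f):
    c=imaging.get_calibration(n); im=imaging.capture(n); cv2.imwrite(f'pics/{f}.png',cv2.cvtColor(im,cv2.COLOR_RGB2BGR)); np.savez(f'pics/{f}.npz',K=c['intrinsics'],T=c['T']); return im
def ray(f,px,z):
    d=np.load(f'pics/{f}.npz'); K,T=d['K'],d['T']; out=[]
    for u,v in px:
        a=np.linalg.inv(K)@[u,v,1]; r=T[:3,:3]@[a[0],-a[1],-a[2]]; o=T[:3,3]; out.append(o+r*(z-o[2])/r[2])
    return np.array(out)
def crop(f,x0,y0,x1,y1,g):
    im=cv2.imread(f'pics/{f}.png')[y0:y1,x0:x1]; s=800/(x1-x0); s=min(s,600/(y1-y0)); cv2.imwrite(f'pics/{g}.png',cv2.resize(im,None,fx=s,fy=s,interpolation=cv2.INTER_CUBIC)); print('scale',s)
E
python3 - <<'E'
from h import *
a=snap('scene','s0'); b=snap('side','d0')
cv2.imwrite('pics/both.png',cv2.resize(cv2.cvtColor(np.vstack([a,b]),cv2.COLOR_RGB2BGR),(400,600)))
for n in('scene','side'): print({k:np.round(v,1).tolist() if not isinstance(v,(str,type(None))) else v for k,v in imaging.get_calibration(n).items()})
print(arm.read_state())
E
```

```text
{'intrinsics': [[528.3, 0.0, 307.2], [0.0, 528.3, 237.3], [0.0, 0.0, 1.0]], 'T': [[-0.9, -0.4, 0.3, 878.8], [0.5, -0.7, 0.5, 565.5], [0.0, 0.5, 0.8, 1176.3], [0.0, 0.0, 0.0, 1.0]]}
{'intrinsics': [[434.0, 0.0, 315.1], [0.0, 434.0, 239.8], [0.0, 0.0, 1.0]], 'T': [[-1.0, 0.1, -0.2, 314.2], [-0.2, -0.4, 0.9, 821.6], [-0.0, 0.9, 0.5, 529.4], [0.0, 0.0, 0.0, 1.0]]}
{'time': 0.1, 'joints': array([ 1.11549721,  0.6158161 , -0.01263146,  1.42472896,  0.0081436 ,
        1.10340937, -0.0404199 ]), 'joint_vel': array([ 0.00229261, -0.00272514, -0.00059051, -0.00368049,  0.00027379,
       -0.00054747, -0.00019623]), 'tau': array([ 8.44424303e-04, -4.60043871e+01,  2.09758929e-01, -1.66245085e+01,
       -6.12103427e-02,  1.69098593e-02,  8.44892020e-05]), 'position': array([ 269.96650347, -590.50127805,  217.60435827]), 'eef_rot': array([-1.12234888e-03,  9.77095433e-01,  2.12798449e-01, -2.74603619e-04]), 'force': array([ 0.17273953, -0.29541589,  0.30852171]), 'ft_torque': array([0.03485818, 0.04396514, 0.04002827]), 'grasp_force': 0.0, 'grip_width': 92.94896643789079}
```

View pics/s0.png

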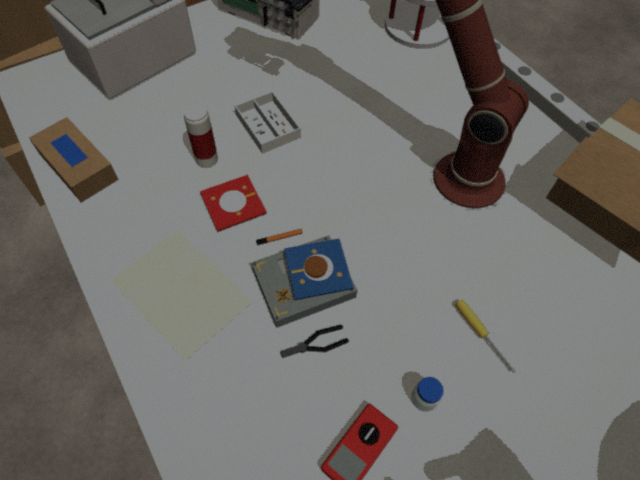

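View pics/d0.png

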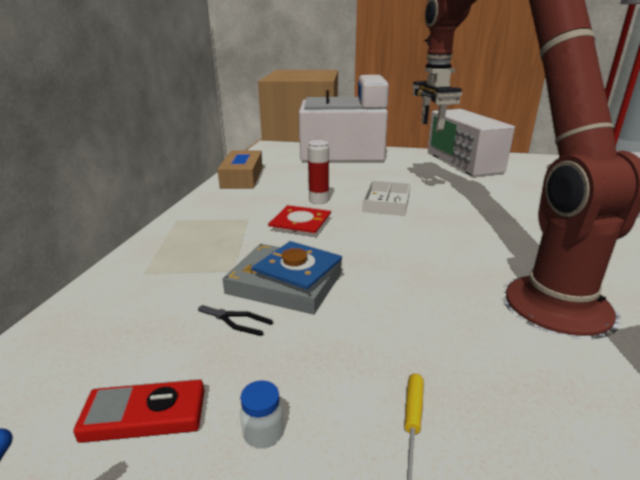

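The blue stage on its grey base is at scene (318,268), with the dish at (318,266). The look-alikes are the red plate at (233,202), the blue label at (70,150) and the blue jar cap at (430,388). I choose the blue plate on the grey slab. The pliers are at (315,343) and the marker at (280,237), either side of the base.

Run:
```python
from h import *
crop('s0',240,220,368,316,'c0')
```

```text
scale 6.25
```

View pics/c0.png

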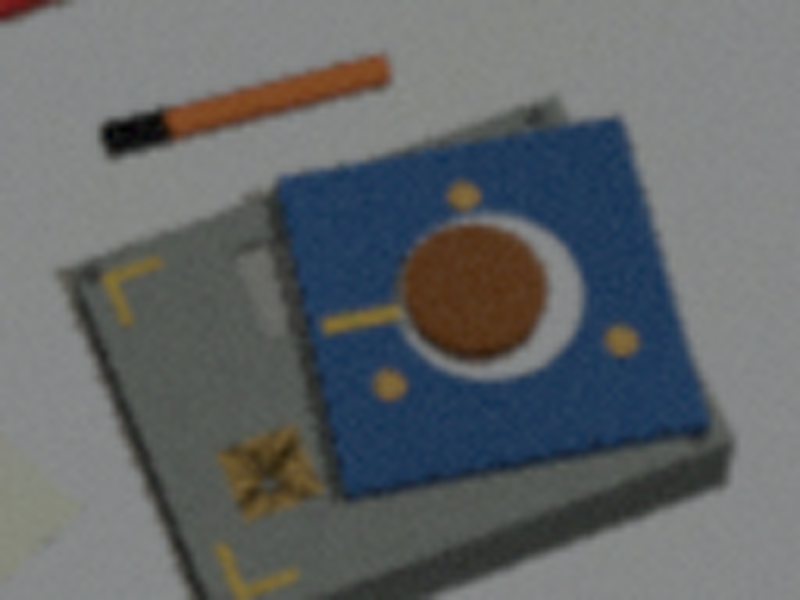

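Run:
```python
from h import *
f=lambda L:[(x/6.25+240-.4,y/6.25+220-.4) for x,y in L]
from math import *
def fit(A,B):
    A=np.array(A,float);B=np.array(B)[:,:2];a=A-A.mean(0);b=B-B.mean(0)
    t=atan2((a[:,0]*b[:,1]-a[:,1]*b[:,0]).sum(),(a*b).sum()); R=np.array([[cos(t),-sin(t)],[sin(t),cos(t)]])
    o=B.mean(0)-R@A.mean(0); return o,t,np.abs(B-(A@R.T+o)).max()
S=fit([(70,-70),(70,70),(-70,70),(-70,-70),(45,30),(-45,30),(0,-45)],ray('s0',f([(277,180),(342,498),(710,435),(622,118),(389,386),(621,341),(463,195)]),68))
B=fit([(85,-85),(-125,-85),(-125,85),(45,30),(72,-72),(72,72)],ray('s0',f([(65,272),(555,97),(732,440),(270,475),(103,277),(233,598)]),40))
print(S,B); t=B[1];R=np.array([[cos(t),-sin(t)],[sin(t),cos(t)]]);print('stage in base',R.T@(S[0]-B[0]),S[1]-t)
d=ray('s0',f([(474,285)]),84);print('dish',d, np.hypot(*(d[0,:2]-S[0])))
print('things',ray('s0',[(258,241),(302,231),(283,355),(343,328),(347,341)],7))
print(np.degrees(2*np.arctan2(.2128,.9771)))
```

```text
(array([536.98846515,  52.65386591]), -0.34665859268772686, np.float64(2.680712896528547)) (array([592.37468985,  37.70246003]), -0.15404373095666452, np.float64(3.3802200995036173))
stage in base [-57.02445254   6.27616412] -0.19261486173106235
dish [[543.11834477  51.99823223  84.        ]] 6.164842219144771
things [[ 609.31612538 -123.47754949    7.        ]
 [ 495.27103924  -90.48162406    7.        ]
 [ 707.49606358  177.71395057    7.        ]
 [ 553.38670677  194.05181465    7.        ]
 [ 563.23775775  225.90510927    7.        ]]
24.57287718462911
```

Request:
step_arm(steps="0.03 0.06 0.02 0 0 -0.06 -1; 0.06 0.12 0.03 0 0 -0.12 -1; 0.09 0.18 0.03 0 0 -0.18 -1; 0.12 0.24 0.03 0 0 -0.24 -1; 0.14 0.3 0.03 0 0 -0.3 -1; 0.16 0.36 0.03 0 0 -0.36 -1; 0.18 0.42 0.03 0 0 -0.42 -1; 0.19 0.48 0.03 0 0 -0.48 -1; 0.2 0.54 0.03 0 0 -0.54 -1; 0.2 0.59 0.03 0 0 -0.583 -1")

```text
time: 1.35
position: [470.1, -6.5, 248.4]
eef_rot: [-0.0, 0.997, -0.078, 0.0]
force: [0.7, 0.8, 0.3]
grip_width: 93.1
grasp_force: 0.0
```

Run:
```python
from h import *
s=arm.read_state();print(s['time'],s['position'],s['eef_rot'],s['joints'])
snap('wrist','w1');print(imaging.get_calibration('wrist')['T'].round(2))
```

```text
1.35 [470.09710501  -6.54938045 248.43596819] [-4.55935914e-05  9.96972977e-01 -7.77487919e-02  8.33370237e-05] [-0.01542318  0.30423962 -0.02261393  1.87732626  0.00818209  0.95993955
 -1.76814177]
[[-1.4000e-01  9.6000e-01  2.5000e-01  5.4066e+02]
 [-9.9000e-01 -1.3000e-01 -4.0000e-02 -6.3500e+00]
 [-1.0000e-02 -2.6000e-01  9.7000e-01  4.1521e+02]
 [ 0.0000e+00  0.0000e+00  0.0000e+00  1.0000e+00]]
```

View pics/w1.png

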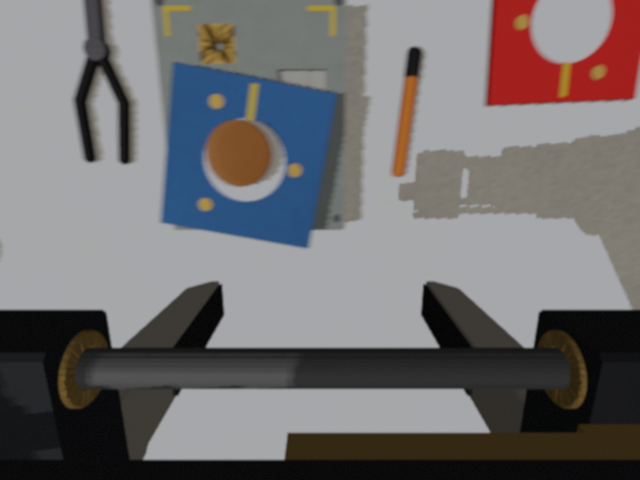

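The wrist view shows the stage corners at (174,62), (342,94), (309,247) and (161,222), the discs at (216,101), (205,204) and (295,170), the base marks at (163,6) and (338,6), the cone at (218,44), and the base's rear right corner at (344,229).

```bash
cat >> h.py <<'E'
from math import *
def fit(A,B):
    A=np.array(A,float);B=np.array(B)[:,:2];a=A-A.mean(0);b=B-B.mean(0)
    t=atan2((a[:,0]*b[:,1]-a[:,1]*b[:,0]).sum(),(a*b).sum()); R=np.array([[cos(t),-sin(t)],[sin(t),cos(t)]])
    o=B.mean(0)-R@A.mean(0); return o,t,np.abs(B-(A@R.T+o)).max()
def rel(S,B):
    t=B[1];R=np.array([[cos(t),-sin(t)],[sin(t),cos(t)]]);return R.T@(S[0]-B[0]),S[1]-t
def toW(B,p):
    t=B[1];R=np.array([[cos(t),-sin(t)],[sin(t),cos(t)]]);return R@np.array(p)+B[0]
E
python3 - <<'E'
from h import *
S=fit([(70,70),(70,-70),(-70,-70),(-70,70),(45,30),(-45,30),(0,-45)],ray('w1',[(174,62),(342,94),(309,247),(161,222),(216,101),(205,204),(295,170)],68))
B=fit([(73,73),(73,-73),(45,30),(-125,-85)],ray('w1',[(163,6),(338,6),(218,44),(344,229)],40))
print(S,B,rel(S,B))
E
```

```text
(array([536.19018586,  51.71335829]), -0.3417684178626383, np.float64(3.201835330751031)) (array([591.50944581,  37.67231125]), -0.1565874789120929, np.float64(3.6969324445231564)) (array([-56.8321186 ,   5.24231039]), -0.18518093895054538)
```

Request:
step_arm(steps="0.015 0.06 0 0 0 0 1; 0.03 0.12 0 0 0 0 1; 0.055 0.176 0 0 0 0 1; 0.055 0.176 0 0 0 0 1; 0.055 0.176 -0.05 0 0 0 1; 0.055 0.176 -0.1 0 0 0 1; 0.055 0.176 -0.15 0 0 0 1; 0.055 0.176 -0.18 0 0 0 1; 0.055 0.176 -0.198 0 0 0 1; 0.055 0.176 -0.198 0 0 0 1")

```text
time: 2.65
position: [523.5, 165.2, 49.3]
eef_rot: [0.001, 0.997, -0.078, -0.002]
force: [0.1, 0.2, -0.2]
grip_width: 0.8
grasp_force: 0.0
```

Request:
step_arm(steps="0 0 0 0 0 0 1; 0 0 0 0 0 0 1; -0.001 -0.003 0 0 0 0 1; -0.001 -0.006 0 0 0 0 1; -0.0015 -0.009 0 0 0 0 1; -0.002 -0.012 0 0 0 0 1; -0.002 -0.014 0 0 0 0 1; -0.0025 -0.016 0 0 0 0 1; -0.0025 -0.016 0 0 0 0 1; -0.0025 -0.016 0 0 0 0 1")

```text
time: 3.9
position: [522.4, 151.5, 50.6]
eef_rot: [-0.0, 0.997, -0.077, 0.0]
force: [-1.1, -0.4, -0.4]
grip_width: 0.3
grasp_force: 0.0
```

Run:
```python
from h import *
s=arm.read_state();print(s['position'],s['force'])
snap('wrist','w2');snap('scene','s2');crop('s2',240,210,400,330,'c2')
```

```text
[522.39658775 151.49145142  50.63181453] [-1.1141396  -0.36694167 -0.35216927]
scale 5.0
```

View pics/c2.png

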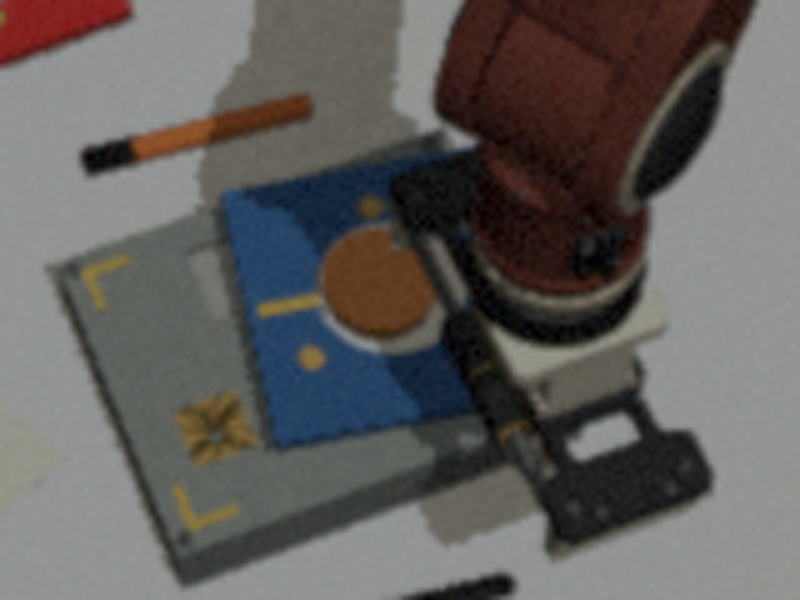

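The crop shows the closed fingers beside the stage's left edge near its rear. The stage has hardly moved and the dish is in place. Next is the sideways push.

Request:
step_arm(steps="-0.0005 -0.003 0 0 0 0 1; -0.001 -0.005 0 0 0 0 1; -0.001 -0.007 0 0 0 0 1; -0.0015 -0.009 0 0 0 0 1; -0.0015 -0.011 0 0 0 0 1; -0.002 -0.013 0 0 0 0 1; -0.002 -0.014 0 0 0 0 1; -0.002 -0.014 0 0 0 0 1; -0.002 -0.014 0 0 0 0 1; -0.002 -0.014 0 0 0 0 1")

```text
time: 5.25
position: [520.5, 137.0, 50.6]
eef_rot: [0.0, 0.997, -0.077, 0.0]
force: [-0.3, 0.5, -0.5]
grip_width: 0.6
grasp_force: 0.4
```

Run:
```python
from h import *
s=arm.read_state();print(s['position'],s['force'])
a=snap('wrist','w3')
cv2.imwrite('pics/w3b.png',cv2.cvtColor(a,cv2.COLOR_RGB2BGR))
```

```text
[520.46784345 136.98505204  50.59211541] [-0.32755093  0.53256116 -0.51315621]
```

View pics/w3.png

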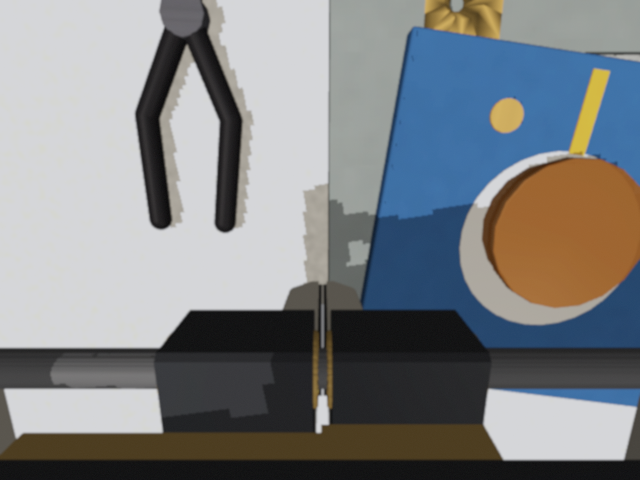

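The view shows the finger tip at (325,290), just at or short of the stage's left edge, which runs (412,28) to (362,300). The stage is still turned.

Run:
```python
from h import *
B=(np.array([592,37.7]),-0.155)
P=ray('w3',[(412,28),(362,300),(507,115)],68)
inv=lambda p:rel((p[:2],0),B)[0].round(1)
print([inv(p) for p in P], inv(np.array([520.5,137])))
e=P[0]-P[1];print('yaw rel',atan2(e[1],e[0])-B[1])
print('finger tip px edges at z50:',[inv(p) for p in ray('w3',[(285,305),(362,305)],52)])
```

```text
[array([24.7, 55.3]), array([-78.6,  70. ]), array([-4.4, 18.1])] [-86.   87.1]
yaw rel -0.14215890390398986
finger tip px edges at z50: [array([-88. , 104.2]), array([-88. ,  68.1])]
```

Request:
step_arm(steps="0.003 0.02 0 0 0 0 1; 0.003 0.02 0.03 0 0 0 1; 0.003 0.02 0.09 0 0 0 1; -0.04 -0.02 0.09 0 0 0 -1; -0.086 -0.079 0.09 0 0 0 -1; -0.086 -0.079 0.09 0 0 0 -1; -0.086 -0.079 0.09 0 0 0 -1; -0.086 -0.079 0.05 0 0 0 -1; -0.086 -0.079 0.03 0 0 0 -1; -0.086 -0.079 0.03 0 0 0 -1")

```text
time: 6.55
position: [435.0, 60.3, 79.4]
eef_rot: [-0.0, 0.997, -0.076, -0.001]
force: [0.0, -0.2, -0.6]
grip_width: 65.9
grasp_force: 0.0
```

Run:
```python
from h import *
s=arm.read_state();print(s['position'],s['force'],s['grip_width'])
a=snap('wrist','w4')
```

```text
[435.0228884   60.26050962  79.41545941] [ 0.01396875 -0.20517665 -0.55168737] 65.86612306753284
```

View pics/w4.png

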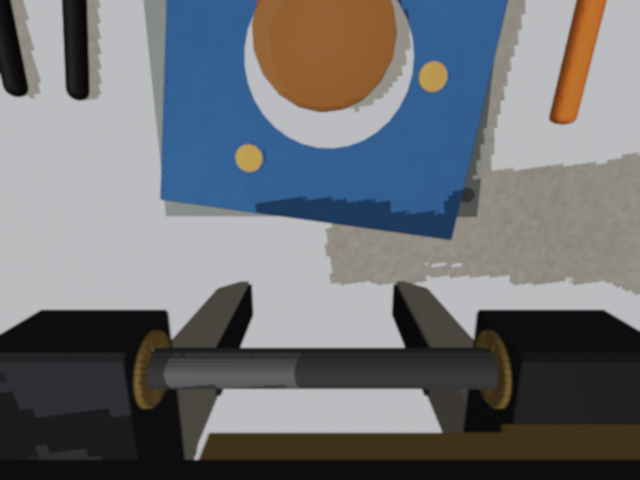

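The rear corners are at (162,199) and (452,239), the groove disc at (249,158), the flat disc at (433,76), and the base rear corners at (168,216) and (478,216). The way is clear behind the stage.

Run:
```python
from h import *
B0=(np.array([592,37.7]),-0.155)
S=fit([(-70,70),(-70,-70),(-45,30),(0,-45)],ray('w4',[(162,199),(452,239),(249,158),(433,76)],68))
B=fit([(-125,85),(-125,-85)],ray('w4',[(168,216),(478,216)],40))
print(S,B,rel(S,B),rel(S,B0),rel((np.array([435,60.3]),0),B)[0])
```

```text
(array([538.83335157,  41.02932243]), -0.28910080670517235, np.float64(0.739050715345769)) (array([590.68867364,  35.85480385]), -0.15115885542769816, np.float64(0.06215991025928247)) (array([-52.04322717,  -2.69306055]), -0.1379419512774742) (array([-53.04324283,  -4.91846351]), -0.13410080670517235) [-157.59444492    0.72224966]
```

Request:
step_arm(steps="0 0 -0.015 0 0 0 -1; 0 0 -0.029 0 0 0 -1; 0.005 -0.0008 -0.029 0 0 0 -1; 0.01 -0.0015 -0.029 0 0 0 -1; 0.015 -0.0023 -0.029 0 0 0 -1; 0.02 -0.003 -0.029 0 0 0 -1; 0.024 -0.0037 -0.029 0 0 0 -1; 0.028 -0.0043 -0.029 0 0 0 -1; 0.032 -0.005 -0.029 0 0 0 -1; 0.036 -0.0055 -0.029 0 0 0 -1")

```text
time: 7.85
position: [470.5, 52.7, 51.5]
eef_rot: [0.0, 0.997, -0.077, -0.0]
force: [-3.4, -0.8, -0.1]
grip_width: 93.0
grasp_force: 1.5
```

Request:
step_arm(steps="0.003 -0.0005 0 0 0 0 -1; 0.006 -0.0009 0 0 0 0 -1; 0.009 -0.0014 0 0 0 0 -1; 0.012 -0.0018 0 0 0 0 -1; 0.014 -0.0021 0 0 0 0 -1; 0.016 -0.0024 0 0 0 0 -1; 0.016 -0.0024 0 0 0 0 -1; 0.016 -0.0024 0 0 0 0 -1; 0.016 -0.0024 0 0 0 0 -1; 0.016 -0.0024 0 0 0 0 -1")

```text
time: 9.1
position: [487.0, 50.4, 51.9]
eef_rot: [-0.0, 0.997, -0.077, 0.001]
force: [0.7, -0.0, -0.2]
grip_width: 92.9
grasp_force: 0.1
```

Run:
```python
from h import *
s=arm.read_state();print(s['position'],s['force'],s['grip_width'])
a=snap('wrist','w5')
```

```text
[487.00880073  50.41823337  51.86827607] [ 0.68944035 -0.0117841  -0.22618197] 92.85305863932537
```

View pics/w5.png

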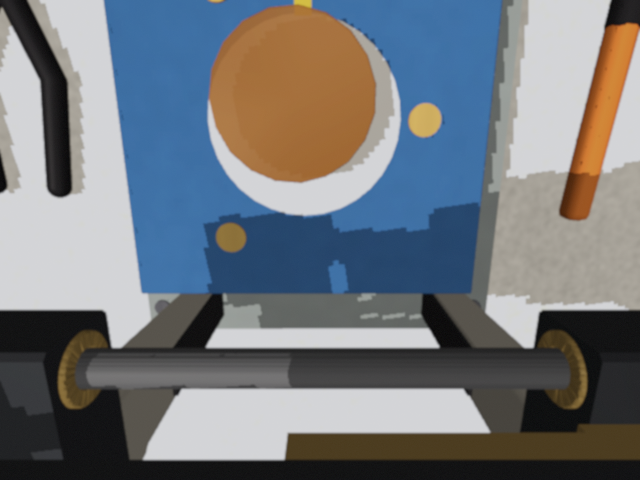

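The stage is now square, with its rear edge level at row 293, corners (142,293) and (472,292), discs (231,237) and (425,120).

Run:
```python
from h import *
S=fit([(-70,70),(-70,-70),(-45,30),(0,-45)],ray('w5',[(142,293),(472,292),(231,237),(425,120)],68))
for b in ((591,36.5),-0.152),((592,37.7),-0.155): B=(np.array(b[0]),b[1]);print(S,rel(S,B),rel((np.array([487,50.4]),0),B)[0])
d=ray('w5',[(293,94)],84)[0,:2];print(d-S[0])
print(rel((ray('w5',[(300,328)],40)[0,:2],0),B))
```

```text
(array([566.98809788,  44.5236932 ]), -0.1520879147361198, np.float64(0.6056096569660383)) (array([-24.94996079,   4.29541066]), -8.79147361197985e-05) [-104.90557703   -2.00746282]
(array([566.98809788,  44.5236932 ]), -0.1520879147361198, np.float64(0.6056096569660383)) (array([-25.76549014,   2.88054763]), 0.002912085263880204) [-105.70183799   -3.66216398]
[7.55564599 1.87349381]
(array([-126.34599378,    7.54247784]), 0.155)
```

Request:
step_arm(steps="0.003 -0.0005 0 0 0 0 -1; 0.006 -0.0009 0 0 0 0 -1; 0.009 -0.0014 0 0 0 0 -1; 0.012 -0.0018 0 0 0 0 -1; 0.014 -0.0022 0 0 0 0 -1; 0.016 -0.0025 0 0 0 0 -1; 0.018 -0.0028 0 0 0 0 -1; 0.02 -0.0031 0 0 0 0 -1; 0.021 -0.0032 0 0 0 0 -1; 0.022 -0.0034 0 0 0 0 -1")

```text
time: 10.4
position: [509.4, 47.3, 52.0]
eef_rot: [-0.0, 0.997, -0.077, 0.001]
force: [0.1, 0.2, 1.0]
grip_width: 93.1
grasp_force: 0.2
```

Request:
step_arm(steps="0.0005 -0.0001 0 0 0 0 -1; 0.001 -0.0002 0 0 0 0 -1; 0.0015 -0.0002 0 0 0 0 -1; 0.002 -0.0003 0 0 0 0 -1; 0.0025 -0.0004 0 0 0 0 -1; 0.003 -0.0005 0 0 0 0 -1; 0.003 -0.0005 0 0 0 0 -1; 0.003 -0.0005 0 0 0 0 -1; 0.003 -0.0005 0 0 0 0 -1; 0.003 -0.0005 0 0 0 0 -1")

```text
time: 11.65
position: [511.5, 46.5, 51.7]
eef_rot: [-0.0, 0.997, -0.077, 0.0]
force: [-0.7, 0.4, 0.7]
grip_width: 92.8
grasp_force: 0.3
```

Run:
```python
from h import *
s=arm.read_state();print(s['position'],s['force'],rel((s['position'][:2],0),(np.array([591.5,37]),-.153))[0])
a=snap('wrist','w6');snap('side','d6')
crop('w6',0,0,640,480,'w6c')
```

```text
[511.51473455  46.54388869  51.65589282] [-0.71555326  0.42100031  0.69140051] [-80.50542736  -2.75765592]
scale 1.25
```

View pics/w6.png

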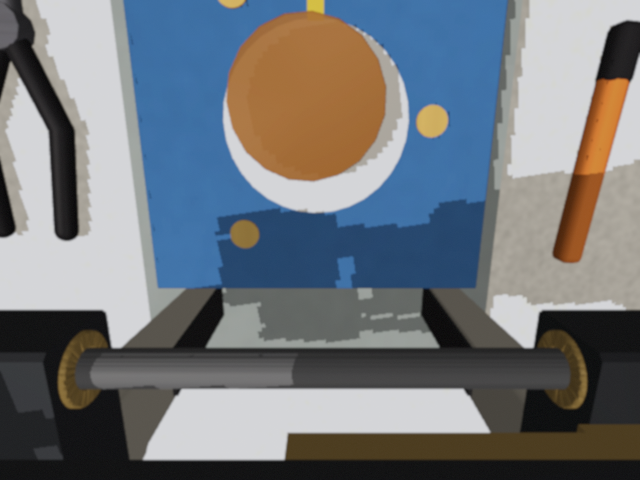

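The rear edge now spans 318 px (158 to 476) where it spanned 330 before, so the stage's rear has dropped about 6 mm. I check the fit at z=62.

Run:
```python
from h import *
B=(np.array([591.5,37]),-.153)
for z in(62,68):
  P=ray('w6',[(157,288),(476,288),(244,234),(432,121),(232,-2)],z)
  S=fit([(-70,70),(-70,-70),(-45,30),(0,-45)],P[:4]);print(z,S,rel(S,B),np.hypot(*(P[0]-P[1])[:2]),np.hypot(*(P[2]-P[4])[:2]))
crop('d6',190,200,390,350,'c6')
```

```text
62 (array([590.67286994,  36.52013247]), -0.15452452187009222, np.float64(0.5475544648842572)) (array([-0.74433417, -0.60031961]), -0.0015245218700922214) 139.74001631754177 87.92216899696837
68 (array([592.11965997,  36.34829209]), -0.1545245218700923, np.float64(3.114621843282123)) (array([ 0.71174404, -0.54965634]), -0.0015245218700923047) 134.3839965494742 84.55224756995894
scale 4.0
```

View pics/c6.png

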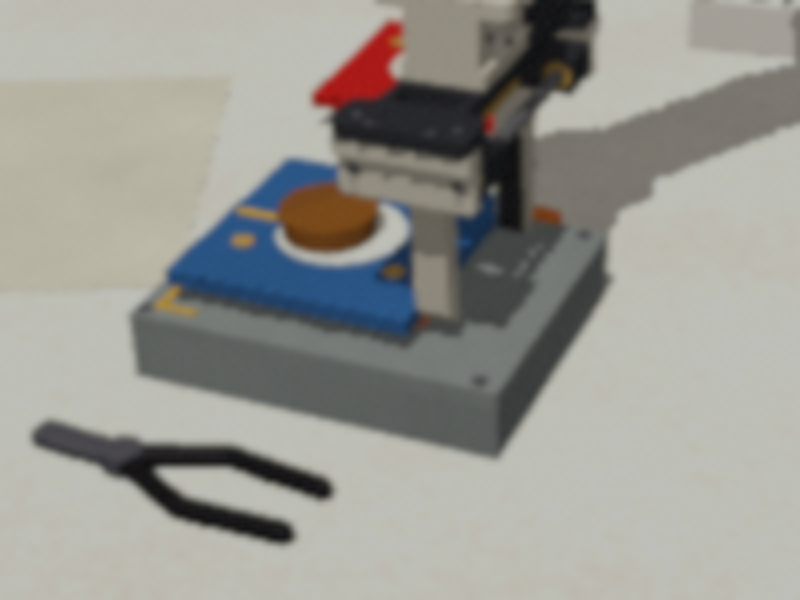

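Request:
step_arm(steps="-0.005 0.0008 0 0 0 0 -1; -0.01 0.0015 0 0 0 0 -1; -0.02 0.003 0 0 0 0 -1; -0.03 0.0045 0 0 0 0 -1; -0.03 0.0045 0.05 0 0 0 -1; -0.03 0.0045 0.1 0 0 0 -1; -0.03 0.0045 0.15 0 0 0 -1; -0.03 0.0045 0.2 0 0 0 -1; -0.03 0.0045 0.2 0 0 0 -1; -0.03 0.0045 0.2 0 0 0 -1")

```text
time: 13.0
position: [480.2, 51.0, 250.9]
eef_rot: [0.0, 0.997, -0.077, -0.001]
force: [-0.7, -0.3, -0.2]
grip_width: 92.8
grasp_force: 0.0
```

Run:
```python
from h import *
a=snap('wrist','w7');s=arm.read_state();print(s['position'],s['force'])
h=cv2.cvtColor(a,cv2.COLOR_RGB2HSV)
def blobs(m,lo,hi):
    n,_,st,c=cv2.connectedComponentsWithStats(m.astype(np.uint8));return [(st[i].tolist(),c[i].round(1).tolist()) for i in range(1,n) if lo<st[i,4]<hi]
blue=(h[...,0]>95)&(h[...,0]<125)&(h[...,1]>110)
m=cv2.morphologyEx(blue.astype(np.uint8),cv2.MORPH_CLOSE,np.ones((9,9)))
cs,_=cv2.findContours(m,cv2.RETR_EXTERNAL,cv2.CHAIN_APPROX_NONE);c=max(cs,key=cv2.contourArea)
print('stage quad',cv2.approxPolyDP(cv2.convexHull(c),8,True)[:,0].tolist())
y=(h[...,0]>8)&(h[...,0]<32)&(h[...,1]>90)&(h[...,2]>60)
for b in blobs(y,40,6000):print(b)
```

```text
[479.97181021  50.93509401 250.29407551] [ 0.05950286  0.10281124 -0.49863755]
stage quad [[401, 6], [394, 174], [245, 175], [236, 6]]
([283, 12, 65, 108, 3836], [315.4, 81.4])
([580, 16, 15, 15, 179], [587.0, 23.0])
([277, 31, 13, 15, 158], [282.9, 38.0])
([621, 64, 13, 34, 284], [627.1, 80.4])
([449, 76, 30, 101, 1297], [463.3, 125.5])
([364, 89, 13, 14, 141], [370.2, 95.2])
([280, 143, 12, 12, 122], [285.4, 148.4])
([58, 341, 25, 68, 549], [65.7, 377.9])
([568, 341, 19, 68, 442], [579.8, 379.0])
```

Run:
```python
from h import *
B=(np.array([591.5,37]),-.153)
d=np.load('pics/w7.npz');K,T=d['K'],d['T']
O=np.array([(45,30,10),(-45,30,10),(0,-45,10),(70,70,10),(70,-70,10),(-70,-70,10),(-70,70,10)],float)
I=np.array([(282.9,38),(285.4,148.4),(370.2,95.2),(236,6),(401,6),(394.5,174.5),(245,175)])
ok,r,t=cv2.solvePnP(O,I,K,None);R=cv2.Rodrigues(r)[0];F=np.diag([1,-1,-1.])
Rw=T[:3,:3]@F@R;tw=T[:3,:3]@F@t[:,0]+T[:3,3]
print('origin',tw,'tilt',Rw[:,2],'rel',rel((tw[:2],atan2(Rw[1,0],Rw[0,0])),B))
print('reproj',(cv2.projectPoints(O,r,t,K,None)[0][:,0]-I).round(1).tolist())
for z in(62,68):
  P=ray('w7',I[:3],z);print(z,[np.hypot(*(P[i]-P[j])[:2]).round(1) for i,j in((0,1),(0,2),(1,2))],'want 90 87.5 87.5')
  S=fit(O[:3,:2],P);print(rel(S,B),S[2])
# predicted reprojection with cone foot high (tilt) vs level
def proj(rz):
  R0=cv2.Rodrigues(np.array([0,0,B[1]]))[0]
  out=[]
  for o,dz in zip(O[:3],rz):
    p=R0@np.array([o[0],o[1],62+dz])+[*B[0],0]; c=F@(T[:3,:3].T@(p-T[:3,3])); q=K@c; out.append((q[:2]/q[2]).round(1).tolist())
  return out
print(proj([0,0,0]),proj([6,0,0]))
P=ray('w7',[(315.4,71)],76);print('dish approx',P,tw)
```

```text
origin [591.41003603  36.25474285  46.95511395] tilt [ 0.00638693 -0.00692393  0.99995563] rel (array([ 0.02466696, -0.75026214]), 0.002394759242742489)
reproj [[0.7, 0.9], [1.0, -1.0], [-0.5, -0.4], [-0.9, 0.2], [0.7, -0.0], [-0.2, 0.1], [-0.8, 0.2]]
62 [np.float64(90.3), np.float64(87.7), np.float64(87.8)] want 90 87.5 87.5
(array([-0.69635768, -0.53857345]), -0.0018894407285024728) 0.17012244447391822
68 [np.float64(88.8), np.float64(86.2), np.float64(86.3)] want 90 87.5 87.5
(array([-1.36455883, -0.66818863]), -0.0018894407285022785) 0.7071154592687279
[[282.2, 37.4], [285.0, 147.5], [369.5, 94.3]] [[281.5, 35.5], [285.0, 147.5], [369.5, 94.3]]
dish approx [[608.08120291  36.39817104  76.        ]] [591.41003603  36.25474285  46.95511395]
```

The disc spacings match at z=62. The stage is level, square and within 1 mm of home, so it is seated. The dish is near the middle and the gripper is clear.

```bash
python3 -c "
from plant import arm
print(arm.job_done())"
```

```text
the job is handed in; nothing more can be done
None
```

I slid the stage top home: the last camera check put it level, square and within about 1 mm of its seats, with the dish near its middle and the gripper clear. I handed the job in at about 13 s; it returned no verdict.

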